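# Tighten the filter housing's cover knobs in star order

## Robot

A 6-joint arm with a two-finger parallel gripper is mounted at the origin on a cart in front of the work surface, level with it; the furniture and walls round the work are solid. World frame = base frame: x ahead of the robot, y to its left, z up, the work surface at z = 0. Lengths are in mm, angles in rad, forces in N, time in s.
With the tool pointing down it reaches from about 350 to 775 mm from the base axis. Payload 7.3 kg.
Tool frame: the origin (TCP) lies at the centre of the arm's flange, where the gripper is bolted on; the fingertips stand 178 mm ahead of it and the grasp point (between the pads) lies 159 mm ahead of it; z points along the fingers, y is the direction in which the jaws open and shut (so a half turn about z gives the same grasp; the last joint's range is limited). The gripper opens to 92 mm and grips with 3 to 60 N. Pads are 19 mm wide; open, the fingers measure 130 mm over their backs; the gripper's body (75 mm by 190 mm) begins 47 mm behind the grasp point.
Start: joints at [0.963, 0.342, 1.524, -0, 1.275, -0.146], TCP at [233.899, 470.02, 404.741] pointing down, gripper open.
Joint ranges: [-2.53, 2.53], [-0.77, 2.02], [0.04, 2.7], [-1, 4.14], [0.28, 2.66], [-3.11, 3.11]. Speed limits (rad/s): [2.57, 2.57, 3.14, 3.14, 3.14, 3.14].

## Interface

Orientations are given as [roll, pitch, yaw] about the fixed x, y, z axes, in that order (R = Rz(yaw) Ry(pitch) Rx(roll)).
In Python, from plant import get_obs, capture, close_job gives the robot as it stands. The module is installed in compiled form; this text tells all that it offers.
- The arm moves only by the shell command python3 -m pendant 'ROWS'. ROWS is JSON, a list of rows, each a list of 3 entries, a list of its own where there are three numbers: the shift along the tool's x, y, z in m, then the turn, a rotation vector about the tool's x, y, z in rad, then the finger opening in m, from 0 to 0.0918. In form: [[[tx, ty, tz], [wx, wy, wz], fingers], ...]. A call has 1 to 10 rows; each row is the pose to reach, as a shift and turn from the pose commanded when the call began, along the tool's axes at that moment; what a row does not reach only later rows make up. A row lasts 1/12 s, in which the tool goes at most 41.7 mm and 7.16 degrees, less where a joint would pass 70% of its speed; a pose out of reach is approached as far as the arm can. A call with a gripper value outside its range is refused whole. The fingers move at their own pace and stop on an object; the grip force is fixed at half the most. Time passes only in rows, so rows that repeat a pose let the fingers close. It gives the time, the measured TCP pose, the force and the opening at its end, in the units of the state.
- get_obs(): the state, without advancing time (a new reading comes with each control period).
- capture(name): name is "side" or "top"; returns a dict with "color" (480x640x3 uint8, red, green, blue), "mtx" (3x3 intrinsics, pixels), "rvec" (rotation vector, rad) and "tvec" (3), from world to camera coordinates, as OpenCV has them. Camera axes: x right, y down, z forward; pixel columns grow to the right and rows downward; lengths in mm; the calibration is good to about 2 mm. A picture is of the moment at which its call begins. There is no depth.
- close_job(): hands the job in, once; it reports no verdict.
The state is a dict: "time": time; "joint_positions": joint angles; "dq": joint speeds; "tau": joint torques, N m; "tool_pos": TCP position; "tcp_rot": TCP orientation; "contact_force": force on the tool from outside, world axes, zero at the start; "moment": the same for the moment, N m; "grip_width": finger opening in mm.
Only numpy, scipy, OpenCV 4.12 (cv2) and the standard library are available. Lean on these libraries where they do the work, as an engineer would, in place of code of your own. Each camera call takes 0.05 s, during which the arm holds its last target. There are 200 camera calls.

## Task

The cover of the round filter housing is held by four bar knobs that tighten clockwise over a quarter turn; two opposite ones have already been brought to half tight, the other two are still loose with their bars pointing at the middle of the cover. First bring both loose knobs to half tight as well (bar at about 45 degrees), and only then tighten all four fully home to their stops in star order: one, then the one opposite it, then the remaining two. Leave the things around the housing where they are.

Things in the scene. Friction and masses are not known exactly. Their poses are not given: they have to be found in the camera images.
- housing: Round steel filter housing, fixed, any yaw: 210 mm across, top of its cover 90 mm above the worktop; low brass stub out to 118 mm from centre. Origin: centre of underside, z up. On the cover: sight glass in the middle (5 mm high) and four knobs 75 mm from the centre: 1 on the housing's own +x, 2 on +y, 3 on -x, 4 on -y; 1 and 3 are opposite, 2 and 4 are opposite.
- knob_1 (a joint): Angle of knob 1, rad, growing clockwise seen from above: 0 loose, bar along the cover's radius; 0.785 half tight, bar at 45 degrees; 1.571 home at a hard stop, bar across the radius, in line with two dark ticks on the cover. Steady friction 0.1 N m; stays where it is left. Starts loose (0 to 0.15).
- knob_1_grip (a point): Grip point of knob 1: on its turning axis, 25 mm above the cover (115 mm above the worktop). The black bar grip is 56 mm long, 16 mm wide, and stands from 12 to 36 mm above the cover on a 14 mm steel neck. x along the bar, y across it (the way to pinch it), z up; turns with the knob, which does not rise or sink.
- knob_2 (a joint): Angle of knob 2, rad, growing clockwise seen from above: 0 loose, bar along the cover's radius; 0.785 half tight, bar at 45 degrees; 1.571 home at a hard stop, bar across the radius, in line with two dark ticks on the cover. Steady friction 0.1 N m; stays where it is left. Starts about half tight (0.65 to 0.9).
- knob_2_grip (a point): Grip point of knob 2: on its turning axis, 25 mm above the cover (115 mm above the worktop). The black bar grip is 56 mm long, 16 mm wide, and stands from 12 to 36 mm above the cover on a 14 mm steel neck. x along the bar, y across it (the way to pinch it), z up; turns with the knob, which does not rise or sink.
- knob_3 (a joint): Angle of knob 3, rad, growing clockwise seen from above: 0 loose, bar along the cover's radius; 0.785 half tight, bar at 45 degrees; 1.571 home at a hard stop, bar across the radius, in line with two dark ticks on the cover. Steady friction 0.1 N m; stays where it is left. Starts loose (0 to 0.15).
- knob_3_grip (a point): Grip point of knob 3: on its turning axis, 25 mm above the cover (115 mm above the worktop). The black bar grip is 56 mm long, 16 mm wide, and stands from 12 to 36 mm above the cover on a 14 mm steel neck. x along the bar, y across it (the way to pinch it), z up; turns with the knob, which does not rise or sink.
- knob_4 (a joint): Angle of knob 4, rad, growing clockwise seen from above: 0 loose, bar along the cover's radius; 0.785 half tight, bar at 45 degrees; 1.571 home at a hard stop, bar across the radius, in line with two dark ticks on the cover. Steady friction 0.1 N m; stays where it is left. Starts about half tight (0.65 to 0.9).
- knob_4_grip (a point): Grip point of knob 4: on its turning axis, 25 mm above the cover (115 mm above the worktop). The black bar grip is 56 mm long, 16 mm wide, and stands from 12 to 36 mm above the cover on a 14 mm steel neck. x along the bar, y across it (the way to pinch it), z up; turns with the knob, which does not rise or sink.
- timer: White square bench timer, 64x64x19 mm, loose; origin at the centre of its underside. Bystander.
- flask: Small squat amber flask, 60 mm across, 35 mm high, loose; origin at the centre of its underside. Bystander.
- paper_box: Beige filter-paper box, 67x111x40 mm, loose; origin at the centre of its underside. Bystander.

How it is judged (in metres and radians):
On the way, in this order (a step that is already met when the one before it is completed fails the run):
1. all four knobs stand about half tight (0.5 to 1.15 rad) (value of joint knob_1 between 0.5 and 1.15 rad and value of joint knob_2 between 0.5 and 1.15 rad and value of joint knob_3 between 0.5 and 1.15 rad and value of joint knob_4 between 0.5 and 1.15 rad), for 0.2 s.
2. one opposite pair is home (over 1.42 rad) while the other pair is still half tight (under 1.15 rad) (((value of joint each of knob_1, knob_3 above 1.42 rad and value of joint each of knob_2, knob_4 below 1.15 rad) or (value of joint each of knob_2, knob_4 above 1.42 rad and value of joint each of knob_1, knob_3 below 1.15 rad))), for 0.2 s.
At the end, for the whole second after the job is handed in: All four knobs are fully home: each over 1.42 rad, within about 8 degrees of its stop. The timer, flask and paper box are at rest, each within 30 mm of where it stood (value of joint each of knob_1, knob_2, knob_3, knob_4 above 1.42 rad and linear speed of each of timer, flask, paper_box below 0.02 m/s); the robot touches nothing.
It fails at once if a knob is tightened beyond half (over 1.15 rad) while any knob is still loose (under 0.5 rad) (value of joint any of knob_1, knob_2, knob_3, knob_4 above 1.15 rad and value of joint any of knob_1, knob_2, knob_3, knob_4 below 0.5 rad).
It fails at once if out of star order: both opposite pairs are begun (a knob over 1.15 rad) and unfinished (a knob under 1.38 rad) at the same time (value of joint any of knob_1, knob_3 above 1.15 rad and value of joint any of knob_1, knob_3 below 1.38 rad and value of joint any of knob_2, knob_4 above 1.15 rad and value of joint any of knob_2, knob_4 below 1.38 rad).
It fails at once if the timer, flask or paper box is moved by more than 30 mm (distance of any of timer, flask, paper_box from where it was at the start of the episode above 0.03 m).
It also fails if it takes over 72 s, if anything falls off the work surface, if the arm or the gripper's body presses on something with over 40 N, if the wrist force passes 120 N, or if a joint passes its speed limit or range.

## Working session

There is one attempt and no reset: what is moved stays moved. The work goes in short steps, Python scripts to look and compute and a shell command to move; the robot and the scene stay as the last step left them, time stands still between calls to the robot, and variables do not carry over. Pictures are saved under pics/ and viewed, about 8 in all and at most 12, crops included, and the job is handed in when it is done.

```bash
mkdir -p pics; python3 - <<'E'
from plant import *
import cv2
for n in("top","side"):
    c=capture(n); cv2.imwrite(f"pics/{n}0.png",c["color"][:,:,::-1]); print(n,c["mtx"].tolist(),c["rvec"],c["tvec"])
print(get_obs())
E
```

```text
top [[464.0524110594548, 0.0, 324.8878196683374], [0.0, 464.0524110594548, 237.56887043235426], [0.0, 0.0, 1.0]] [ 2.17456256 -2.14793051  0.10591994] [ -82.47602264  543.99424592 1301.02838551]
side [[467.0058078794337, 0.0, 336.58893558917833], [0.0, 467.0058078794337, 241.4857881427074], [0.0, 0.0, 1.0]] [ 2.24255757 -0.54012337  0.26007148] [-506.82796351  199.67789021 1050.34282566]
{'time': 0.1, 'joint_positions': array([ 9.63007590e-01,  3.42670307e-01,  1.52489652e+00,  9.00369154e-06,
        1.27540196e+00, -1.46017489e-01]), 'dq': array([-0.00083195,  0.00012616, -0.00228374, -0.00215187, -0.0003906 ,
        0.00052002]), 'tau': array([ 1.64785597e-03, -4.32005453e+01, -2.44693923e+01,  7.20670586e-02,
        5.25534747e-02, -6.57912415e-05]), 'tool_pos': array([233.82946343, 469.92926449, 404.11405078]), 'tcp_rot': array([-3.14023242e+00, -2.08744070e-04,  2.67981864e+00]), 'contact_force': array([-0.13929289, -0.14383093, -0.07593848]), 'moment': array([-0.02399689, -0.01752697,  0.00735225]), 'grip_width': 91.71979118642186}
```

View pics/top0.png

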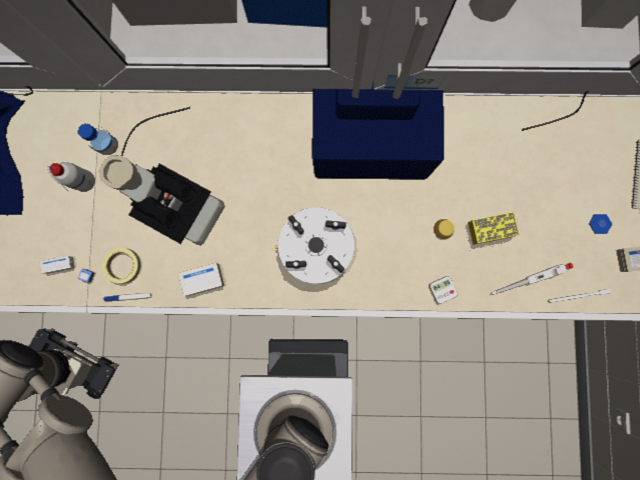

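View pics/side0.png

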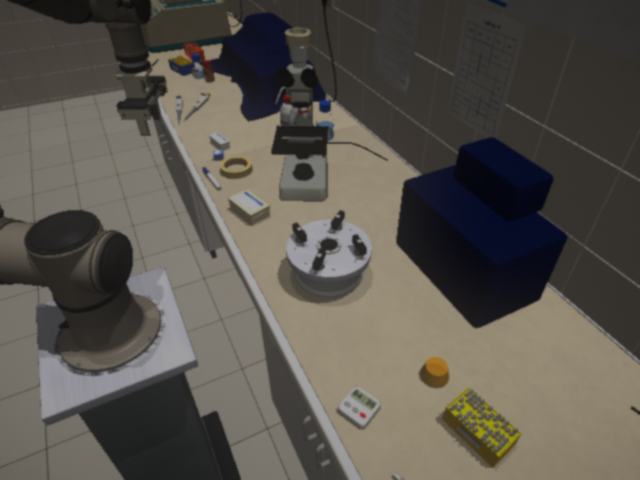

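Top view: the cover is centred near (316,246), with knobs near (295,225), (336,226), (296,265) and (336,264). The timer (443,290), flask (444,229) and paper box (201,280) are well clear of it. I'll measure the knobs next.

```bash
cat > h.py <<'E'
import numpy as np,cv2
from plant import *
def ray(c,px,z):
    R=cv2.Rodrigues(c["rvec"])[0]; t=np.ravel(c["tvec"]); o=-R.T@t
    p=cv2.undistortPoints(np.array(px,float).reshape(-1,1,2),c["mtx"],None).reshape(-1,2)
    d=np.c_[p,np.ones(len(p))]@R
    return (o+d*((z-o[2])/d[:,2])[:,None])[:,:2]
def measure(pic=None,n=4):
    cs=[capture("top") for _ in range(n)]; c=cs[0]; im=np.mean([k["color"] for k in cs],0).astype(np.uint8)
    g=cv2.cvtColor(im,cv2.COLOR_RGB2GRAY)
    # cover rim from bright, unsaturated pixels
    hsv=cv2.cvtColor(im,cv2.COLOR_RGB2HSV)
    m=((hsv[:,:,1]<25)&(g>120)).astype(np.uint8); m[:, :265]=0;m[:,370:]=0;m[:195]=0;m[300:]=0
    ct=max(cv2.findContours(m,0,2)[0],key=cv2.contourArea); h=cv2.convexHull(ct)
    rim=ray(c,h.reshape(-1,2),90); (x,y),r=cv2.minEnclosingCircle(rim.astype(np.float32)); el=cv2.fitEllipse(rim.astype(np.float32))
    print("cover circ",x,y,r,"ell",el)
    # dark blobs in 6x upscaled crop
    x0,y0=265,195; S=6
    cr=cv2.resize(g[y0:300,x0:370],None,fx=S,fy=S,interpolation=cv2.INTER_CUBIC)
    b=(cr<70).astype(np.uint8)
    for k in cv2.findContours(b,0,2)[0]:
        a=cv2.contourArea(k)/S**2
        if a<25: continue
        p=(k.reshape(-1,2)+.5)/S-.5+[x0,y0]; w=ray(c,p,126)
        q=cv2.minAreaRect(w.astype(np.float32)); bx=cv2.boxPoints(q)
        e1,e2=bx[1]-bx[0],bx[2]-bx[1]; e=max(e1,e2,key=np.linalg.norm)
        print("blob px",p.mean(0).round(1),"area",round(a),"xy",np.round(q[0],1),"size",np.round(q[1],1),"dir deg",round(np.degrees(np.arctan2(e[1],e[0]))%180,1))
    if pic: cv2.imwrite(pic,cv2.resize(im[y0:300,x0:370,::-1],None,fx=S-.5,fy=S-.5,interpolation=cv2.INTER_CUBIC))
E
python3 -c "
from h import *
measure('pics/crop0.png')"
```

```text
cover circ 517.9223022460938 -51.65549850463867 105.37112426757812 ell ((518.08837890625, -51.49684143066406), (208.94696044921875, 209.77711486816406), 13.59930419921875)
blob px [296.7 264.2] area 84 xy [462.7  -0.5] size [19.4 51.6] dir deg 91.0
blob px [335.3 264.1] area 83 xy [ 464.6 -104.4] size [53.4 19.2] dir deg 41.3
blob px [316.1 244.7] area 149 xy [515.1 -53. ] size [37.3 35.8] dir deg 0.9
blob px [297.8 228.5] area 49 xy [557.8  -4.2] size [31.8 19.4] dir deg 27.4
blob px [335.3 225.4] area 92 xy [ 567.9 -103.6] size [52.3 20.3] dir deg 85.3
blob px [291.9 219.7] area 32 xy [582.4  12.3] size [21.3 13.7] dir deg 37.9
```

View pics/crop0.png

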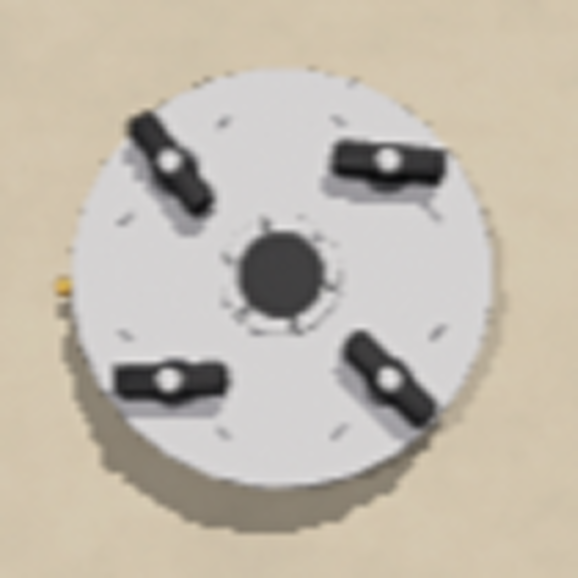

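The loose knobs are at upper left (168,160 in the crop) and lower right (389,377). The half-tight ones are at lower left (168,379) and upper right (389,160). The brass stub is on the left. I'll get the axis positions from the silver caps.

```bash
cat >> h.py <<'E'
def caps(n=4):
    cs=[capture("top") for _ in range(n)]; c=cs[0]
    g=cv2.cvtColor(np.mean([k["color"] for k in cs],0).astype(np.uint8),cv2.COLOR_RGB2GRAY)
    S=8;out=[]
    for u,v in [(295.5,224),(335.7,224),(295.5,263.8),(335.7,263.6)]:
        x0,y0=int(u)-14,int(v)-14
        cr=cv2.resize(g[y0:y0+29,x0:x0+29],None,fx=S,fy=S,interpolation=cv2.INTER_CUBIC)
        yy,xx=np.mgrid[:cr.shape[0],:cr.shape[1]]; rr=np.hypot((xx+.5)/S-.5+x0-u,(yy+.5)/S-.5+y0-v)
        cm=(cr>110)&(rr<2.2); P=np.array([(xx[cm].mean()+.5)/S-.5+x0,(yy[cm].mean()+.5)/S-.5+y0])
        ax=ray(c,[P],127)[0]
        b=(cr<60)&(rr<12.5); q=ray(c,np.c_[(xx[b]+.5)/S-.5+x0,(yy[b]+.5)/S-.5+y0],126); q=q-q.mean(0)
        s=q[::5]; w,V=np.linalg.eigh(s.T@s); d=V[:,1]
        out.append((P,ax,np.degrees(np.arctan2(d[1],d[0]))%180))
    C=np.mean([o[1] for o in out],0); print("centre",C.round(1))
    for o in out:
        r=o[1]-C; rad=np.degrees(np.arctan2(r[1],r[0]))
        print("px",o[0].round(1),"axis",o[1].round(1),"R",round(np.hypot(*r),1),"radial",round(rad,1),"bar",round(o[2],1),"knob rad",round(np.radians((rad-o[2]+30)%180-30),2))
E
python3 -c "
from h import *
caps()"
```

```text
centre [518.  -52.1]
px [295.4 223.8] axis [570.3   2.1] R 75.3 radial 46.0 bar 35.8 knob rad 0.18
px [335.5 223.8] axis [ 571.7 -104.6] R 75.1 radial -44.4 bar 86.0 knob rad 0.87
px [295.4 263.7] axis [464.2   0. ] R 75.0 radial 135.9 bar 92.2 knob rad 0.76
px [335.6 263.5] axis [ 465.9 -105.9] R 74.9 radial -134.1 bar 46.1 knob rad -0.0
```

```bash
cat >> h.py <<'E'
def go(x,y,z,deg):
    o=get_obs(); p=o["tool_pos"]; s=o["tcp_rot"][2]; d=np.array([x,y,z])-p
    w=(s-np.radians(deg)+np.pi)%(2*np.pi)-np.pi
    print("t",round(o["time"],2),"shift",np.round([d[0]*np.cos(s)+d[1]*np.sin(s),d[0]*np.sin(s)-d[1]*np.cos(s),-d[2]],1),"wz",round(w,3),"at",p.round(1),"yaw",round(np.degrees(s),1))
E
python3 -c "
from h import *
go(570.3,2.1,360,218)"
```

```text
t 0.5 shift [-509.6 -269.    44.7] wz -1.125 at [233.9 470.  404.7] yaw 153.5
```

```bash
python3 -m pendant '[[[-0.260,-0.137,0.02],[0,0,-1.125],0.045],[[-0.260,-0.137,0.02],[0,0,-1.125],0.045],[[-0.260,-0.137,0.02],[0,0,-1.125],0.045],[[-0.260,-0.137,0.02],[0,0,-1.125],0.045],[[-0.510,-0.269,0.045],[0,0,-1.125],0.045],[[-0.510,-0.269,0.045],[0,0,-1.125],0.045],[[-0.510,-0.269,0.045],[0,0,-1.125],0.045],[[-0.510,-0.269,0.045],[0,0,-1.125],0.045],[[-0.510,-0.269,0.045],[0,0,-1.125],0.045],[[-0.510,-0.269,0.045],[0,0,-1.125],0.045]]'
python3 -c "
from h import *
go(570.3,2.1,360,218)"
```

```text
time: 1.33
tool_pos: [446.9, 175.6, 377.3]
tcp_rot: [-3.142, 0.001, -2.51]
contact_force: [1.2, 0.3, -0.3]
grip_width: 45.1
t 1.33 shift [   2.8 -212.9   17.3] wz -0.032 at [446.9 175.6 377.3] yaw -143.8
```

```bash
python3 -m pendant '[[[0,0,0],[0,0,0],0.045],[[0,0,0],[0,0,0],0.045]]'
python3 -c "
from h import *
go(570.3,2.1,340,218)"
```

```text
time: 1.5
tool_pos: [447.0, 175.7, 377.0]
tcp_rot: [3.141, -0.0, -2.521]
contact_force: [-0.3, -0.0, -0.5]
grip_width: 45.0
t 1.5 shift [   0.8 -212.9   37. ] wz -0.042 at [447.  175.7 377. ] yaw -144.4
```

```bash
python3 -m pendant '[[[0.001,-0.213,0.037],[0,0,-0.042],0.045],[[0.001,-0.213,0.037],[0,0,-0.042],0.045],[[0.001,-0.213,0.037],[0,0,-0.042],0.045],[[0.001,-0.213,0.037],[0,0,-0.042],0.045],[[0.001,-0.213,0.037],[0,0,-0.042],0.045],[[0.001,-0.213,0.037],[0,0,-0.042],0.045],[[0.001,-0.213,0.037],[0,0,-0.042],0.045],[[0.001,-0.213,0.037],[0,0,-0.042],0.045],[[0.001,-0.213,0.037],[0,0,-0.042],0.045]]'
python3 -c "
from h import *
go(570.3,2.1,276,218)"
```

```text
time: 2.25
tool_pos: [569.4, 5.8, 340.6]
tcp_rot: [3.141, 0.0, -2.473]
contact_force: [-0.4, -0.4, -0.6]
grip_width: 44.9
t 2.25 shift [ 1.6 -3.5 64.6] wz 0.006 at [569.4   5.8 340.6] yaw -141.7
```

```bash
python3 -m pendant '[[[0,0,0.03],[0,0,0],0.045],[[0,0,0.03],[0,0,0],0.045],[[0,0,0.03],[0,0,0],0.045]]'
python3 -c "
from h import *
go(570.3,2.1,276,218)
c=capture('side');cv2.imwrite('pics/s1.png',cv2.resize(c['color'][180:320,240:420,::-1],None,fx=4,fy=4,interpolation=2))"
```

```text
time: 2.5
tool_pos: [569.2, 5.5, 309.9]
tcp_rot: [3.139, -0.002, -2.472]
contact_force: [-0.0, -0.2, 0.2]
grip_width: 45.2
t 2.5 shift [ 1.2 -3.4 33.9] wz 0.006 at [569.2   5.5 309.9] yaw -141.6
```

View pics/s1.png

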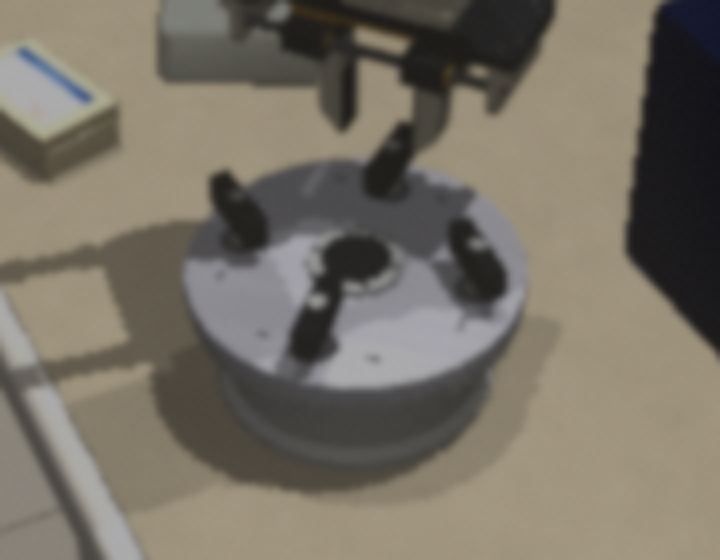

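The side crop shows the open fingers at (340,110) and (432,120), straddling the loose knob A at (390,160). I'll correct the 3 mm offset, descend, close and turn to half.

```bash
python3 -m pendant '[[[0.001,-0.003,0.01],[0,0,0],0.045],[[0.001,-0.003,0.034],[0,0,0],0.045],[[0.001,-0.003,0.034],[0,0,0],0.045],[[0.001,-0.003,0.034],[0,0,0],0.0],[[0.001,-0.003,0.034],[0,0,0],0.0],[[0.001,-0.003,0.034],[0,0,0],0.0],[[0.001,-0.003,0.034],[0,0,0],0.0],[[0.001,-0.003,0.034],[0,0,0],0.0],[[0.001,-0.003,0.034],[0,0,0],0.0]]'
python3 -c "
from h import *
go(570.3,2.1,276,181);print(get_obs()['moment'])"
```

```text
time: 3.3
tool_pos: [571.6, 0.7, 277.1]
tcp_rot: [-3.14, 0.001, -2.474]
contact_force: [0.4, -0.4, 2.4]
grip_width: 15.9
t 3.3 shift [0.1 1.9 1.1] wz 0.65 at [571.6   0.7 277.1] yaw -141.7
[-0.0930747   0.05952066 -0.10963126]
```

```bash
python3 -m pendant '[[[0,0.001,0],[0,0,0.1],0.0],[[0,0.001,0],[0,0,0.2],0.0],[[0,0.001,0],[0,0,0.3],0.0],[[0,0.001,0],[0,0,0.4],0.0],[[0,0.001,0],[0,0,0.5],0.0],[[0,0.001,0],[0,0,0.6],0.0],[[0,0.001,0],[0,0,0.65],0.0],[[0,0.001,0],[0,0,0.65],0.0],[[0,0.001,0],[0,0,0.65],0.0]]'
python3 -c "
from h import *
go(570.3,2.1,276,181);print(get_obs()['moment'])"
```

```text
time: 4.05
tool_pos: [571.4, 0.7, 277.1]
tcp_rot: [-3.139, 0.003, -3.124]
contact_force: [3.3, -5.2, 0.4]
grip_width: 15.7
t 4.05 shift [1.1 1.4 1.1] wz -0.0 at [571.4   0.7 277.1] yaw -179.0
[-0.83937384 -0.40941149 -0.09735086]
```

```bash
python3 -m pendant '[[[0,0,0],[0,0,0],0.045],[[0,0,0],[0,0,0],0.045],[[0,0,0],[0,0,0],0.045],[[0,0,-0.03],[0,0,0],0.045],[[0,0,-0.06],[0,0,0],0.045],[[0,0,-0.06],[0,0,0],0.045],[[0.107,-0.105,-0.06],[0,0,-0.785],0.045],[[0.107,-0.105,-0.06],[0,0,-0.785],0.045],[[0.107,-0.105,-0.06],[0,0,-0.785],0.045],[[0.107,-0.105,-0.06],[0,0,-0.785],0.045]]'
python3 -m pendant '[[[0,0,0],[0,0,-0.356],0.045],[[0,0,0],[0,0,-0.356],0.045],[[0,0,0],[0,0,-0.356],0.045],[[0,0,0],[0,0,-0.356],0.045],[[0,0,0],[0,0,-0.356],0.045]]'
python3 -c "
from h import *
go(465.9,-105.9,276,226)"
```

```text
time: 4.88
tool_pos: [463.6, -105.9, 335.9]
tcp_rot: [3.141, -0.001, -2.636]
contact_force: [0.7, -1.0, 0.1]
grip_width: 44.9
time: 5.3
tool_pos: [465.5, -105.0, 336.1]
tcp_rot: [3.141, 0.0, -2.289]
contact_force: [0.2, -1.0, 0.1]
grip_width: 44.7
t 5.3 shift [ 0.4 -0.9 60.1] wz 0.049 at [ 465.5 -105.   336.1] yaw -131.2
```

Overshot yaw slightly; I'll correct it, descend, grip and turn to half.

```bash
python3 -m pendant '[[[0,-0.001,0.03],[0,0,0.049],0.045],[[0,-0.001,0.06],[0,0,0.049],0.045],[[0,-0.001,0.06],[0,0,0.049],0.045],[[0,-0.001,0.06],[0,0,0.049],0.0],[[0,-0.001,0.06],[0,0,0.049],0.0],[[0,-0.001,0.06],[0,0,0.049],0.0],[[0,-0.001,0.06],[0,0,0.049],0.0],[[0,-0.001,0.06],[0,0,0.049],0.0],[[0,-0.001,0.06],[0,0,0.049],0.0]]'
python3 -c "
from h import *
go(465.9,-105.9,276,181);print(get_obs()['moment'])"
```

```text
time: 6.05
tool_pos: [467.2, -106.4, 277.5]
tcp_rot: [-3.137, 0.001, -2.336]
contact_force: [3.2, -3.6, 1.9]
grip_width: 15.7
t 6.05 shift [0.6 1.3 1.5] wz 0.789 at [ 467.2 -106.4  277.5] yaw -133.8
[-0.36131337 -0.3702679  -0.0490606 ]
```

```bash
python3 -m pendant '[[[0,0,0],[0,0,0.1],0.0],[[0,0,0],[0,0,0.2],0.0],[[0,0,0],[0,0,0.3],0.0],[[0,0,0],[0,0,0.4],0.0],[[0,0,0],[0,0,0.5],0.0],[[0,0,0],[0,0,0.6],0.0],[[0,0,0],[0,0,0.7],0.0],[[0,0,0],[0,0,0.78],0.0],[[0,0,0],[0,0,0.78],0.0],[[0,0,0],[0,0,0.78],0.0]]'
python3 -m pendant '[[[0,0,0],[0,0,0],0.045],[[0,0,0],[0,0,0],0.045],[[0,0,0],[0,0,0],0.045],[[0,0,-0.03],[0,0,0],0.045],[[0,0,-0.06],[0,0,0],0.045],[[0.1,0,-0.06],[0,0,0],0.045],[[0.1,0,-0.06],[0,0,0],0.045],[[0.1,0,-0.06],[0,0,0],0.045],[[0.1,0,-0.06],[0,0,0],0.045]]'
python3 -c "
from h import *
c=capture('side');cv2.imwrite('pics/s2.png',cv2.resize(c['color'][180:320,240:420,::-1],None,fx=4,fy=4,interpolation=2))
go(465.9,-105.9,276,181)
caps()"
```

```text
time: 6.88
tool_pos: [467.5, -107.0, 277.6]
tcp_rot: [-3.138, 0.005, -3.116]
contact_force: [3.8, -6.1, 0.5]
grip_width: 15.5
time: 7.63
tool_pos: [363.0, -107.5, 336.1]
tcp_rot: [3.14, -0.003, -3.116]
contact_force: [0.3, 1.2, 0.6]
grip_width: 45.2
t 7.68 shift [-101.    -0.4   60.5] wz 0.008 at [ 364.9 -108.   336.5] yaw -178.6
centre [518.  -52.1]
px [295.4 223.9] axis [570.1   2.2] R 75.2 radial 46.1 bar 0.8 knob rad 0.79
px [335.5 223.8] axis [ 571.7 -104.6] R 75.1 radial -44.4 bar 85.6 knob rad 0.87
px [295.4 263.7] axis [464.1   0. ] R 74.9 radial 135.9 bar 91.5 knob rad 0.78
px [335.6 263.5] axis [ 465.9 -105.9] R 74.8 radial -134.0 bar 1.5 knob rad 0.78
```

View pics/s2.png

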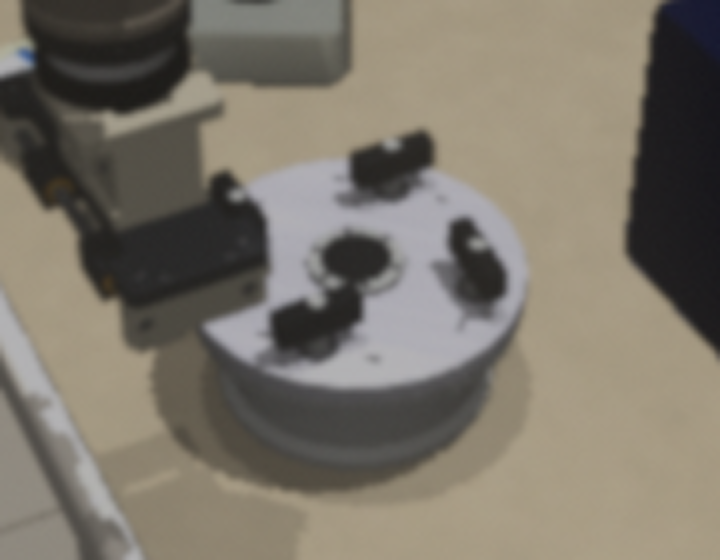

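All four read about half tight (0.79, 0.87, 0.78, 0.78), and the side crop agrees. Next I'll take D home.

```bash
python3 -m pendant '[[[-0.102,-0.001,0],[0,0,0],0.045],[[-0.102,-0.001,0],[0,0,0],0.045],[[-0.102,-0.001,0],[0,0,0],0.045],[[-0.102,-0.001,0],[0,0,0],0.045],[[-0.102,-0.001,0],[0,0,0],0.045],[[-0.102,-0.001,0.03],[0,0,0],0.045],[[-0.102,-0.001,0.06],[0,0,0],0.045],[[-0.102,-0.001,0.06],[0,0,0],0.045],[[-0.102,-0.001,0.06],[0,0,0],0.0],[[-0.102,-0.001,0.06],[0,0,0],0.0]]'
python3 -m pendant '[[[0,0,0],[0,0,0],0.0],[[0,0,0],[0,0,0],0.0],[[0,0,0],[0,0,0],0.0],[[0,0,0],[0,0,0],0.0]]'
python3 -c "
from h import *
go(465.9,-105.9,276,136);print(get_obs()['moment'])"
```

```text
time: 8.72
tool_pos: [468.4, -106.9, 277.4]
tcp_rot: [-3.141, 0.001, -3.115]
contact_force: [0.0, 0.3, 0.6]
grip_width: 35.9
time: 9.05
tool_pos: [468.6, -107.3, 277.5]
tcp_rot: [-3.14, 0.002, -3.115]
contact_force: [-2.0, -3.9, 6.4]
grip_width: 15.8
t 9.05 shift [2.7 1.4 1.5] wz 0.794 at [ 468.6 -107.3  277.5] yaw -178.5
[-5.09411961e-01  2.87156095e-01 -1.57652332e-04]
```

```bash
python3 -m pendant '[[[0.001,0,0],[0,0,0.1],0.0],[[0.001,0,0],[0,0,0.2],0.0],[[0.001,0,0],[0,0,0.3],0.0],[[0.001,0,0],[0,0,0.4],0.0],[[0.001,0,0],[0,0,0.5],0.0],[[0.001,0,0],[0,0,0.6],0.0],[[0.001,0,0],[0,0,0.7],0.0],[[0.001,0,0],[0,0,0.78],0.0],[[0.001,0,0],[0,0,0.82],0.0],[[0.001,0,0],[0,0,0.82],0.0]]'
python3 -c "
from h import *
go(571.3,1,276,181);print(get_obs()['moment'],get_obs()['contact_force'])"
```

```text
time: 9.88
tool_pos: [468.0, -108.1, 277.5]
tcp_rot: [-3.141, 0.005, 2.348]
contact_force: [-0.9, -8.2, 2.2]
grip_width: 15.8
t 9.88 shift [  5.4 150.1   1.5] wz -0.812 at [ 468.  -108.1  277.5] yaw 134.5
[-1.46123429  0.04045767  0.58355817] [-0.85216579 -8.15650159  2.22379256]
```

Moment z rose to 0.58 N m, so D is on its stop. Now A.

```bash
python3 -m pendant '[[[0,0,0],[0,0,0],0.045],[[0,0,0],[0,0,0],0.045],[[0,0,0],[0,0,0],0.045],[[0,0,-0.03],[0,0,0],0.045],[[0,0,-0.06],[0,0,0],0.045],[[0,0,-0.06],[0,0,0],0.045]]'
python3 -m pendant '[[[0.005,0.150,0],[0,0,-0.805],0.045],[[0.005,0.150,0],[0,0,-0.805],0.045],[[0.005,0.150,0],[0,0,-0.805],0.045],[[0.005,0.150,0],[0,0,-0.805],0.045],[[0.005,0.150,0],[0,0,-0.805],0.045],[[0.005,0.150,0],[0,0,-0.805],0.045],[[0.005,0.150,0],[0,0,-0.805],0.045],[[0.005,0.150,0],[0,0,-0.805],0.045],[[0.005,0.150,0],[0,0,-0.805],0.045]]'
python3 -c "
from h import *
go(571.3,1,276,181)"
```

```text
time: 10.38
tool_pos: [468.5, -106.9, 340.9]
tcp_rot: [3.138, 0.007, 2.348]
contact_force: [0.9, 0.4, 0.3]
grip_width: 44.4
time: 11.13
tool_pos: [570.7, 2.2, 335.9]
tcp_rot: [3.141, -0.001, -3.132]
contact_force: [-0.1, 0.6, -0.5]
grip_width: 45.1
t 11.13 shift [-0.6 -1.2 59.9] wz -0.008 at [570.7   2.2 335.9] yaw -179.5
```

```bash
python3 -m pendant '[[[0,-0.001,0.03],[0,0,-0.008],0.045],[[0,-0.001,0.06],[0,0,-0.008],0.045],[[0,-0.001,0.06],[0,0,-0.008],0.045],[[0,-0.001,0.06],[0,0,-0.008],0.0],[[0,-0.001,0.06],[0,0,-0.008],0.0],[[0,-0.001,0.06],[0,0,-0.008],0.0],[[0,-0.001,0.06],[0,0,-0.008],0.0],[[0,-0.001,0.06],[0,0,-0.008],0.0],[[0,-0.001,0.06],[0,0,-0.008],0.0]]'
python3 -m pendant '[[[0,0,0],[0,0,0.1],0.0],[[0,0,0],[0,0,0.2],0.0],[[0,0,0],[0,0,0.3],0.0],[[0,0,0],[0,0,0.4],0.0],[[0,0,0],[0,0,0.5],0.0],[[0,0,0],[0,0,0.6],0.0],[[0,0,0],[0,0,0.7],0.0],[[0,0,0],[0,0,0.78],0.0],[[0,0,0],[0,0,0.82],0.0],[[0,0,0],[0,0,0.82],0.0]]'
python3 -c "
from h import *
go(572.3,-105.3,276,86);print(get_obs()['moment'],get_obs()['contact_force'])"
```

```text
time: 11.88
tool_pos: [571.1, 0.5, 277.6]
tcp_rot: [-3.14, 0.002, -3.123]
contact_force: [-0.5, -2.8, 5.4]
grip_width: 15.6
time: 12.72
tool_pos: [571.1, 0.5, 277.6]
tcp_rot: [3.141, 0.003, 2.34]
contact_force: [-0.8, -3.5, 5.6]
grip_width: 15.7
t 12.72 shift [-76.8 -72.8   1.6] wz 0.839 at [5.711e+02 5.000e-01 2.776e+02] yaw 134.1
[-0.66124349  0.10847171  0.73194674] [-0.8367784  -3.49554241  5.59946226]
```

```bash
python3 -m pendant '[[[0,0,0],[0,0,0],0.045],[[0,0,0],[0,0,0],0.045],[[0,0,0],[0,0,0],0.045],[[0,0,-0.03],[0,0,0],0.045],[[0,0,-0.06],[0,0,0],0.045],[[0,0,-0.06],[0,0,0],0.045]]'
python3 -m pendant '[[[0.064,-0.217,0],[0,0,0.839],0.045],[[0.064,-0.217,0],[0,0,0.839],0.045],[[0.064,-0.217,0],[0,0,0.839],0.045],[[0.064,-0.217,0],[0,0,0.839],0.045],[[0.064,-0.217,0],[0,0,0.839],0.045],[[0.064,-0.217,0],[0,0,0.839],0.045],[[0.064,-0.217,0],[0,0,0.839],0.045],[[0.064,-0.217,0],[0,0,0.839],0.045],[[0.064,-0.217,0],[0,0,0.839],0.045]]'
python3 -c "
from h import *
caps();go(572.3,-105.3,336,86)"
```

```text
time: 13.22
tool_pos: [572.0, 1.1, 341.6]
tcp_rot: [3.136, 0.007, 2.341]
contact_force: [0.9, -0.5, 0.5]
grip_width: 44.7
time: 13.97
tool_pos: [370.5, -104.2, 336.3]
tcp_rot: [3.141, -0.0, 1.504]
contact_force: [-0.2, -0.2, 0.8]
grip_width: 44.8
centre [nan nan]
px [295.5 223.9] axis [570.2   2. ] R nan radial nan bar 136.5 knob rad nan
px [335.5 223.8] axis [ 571.7 -104.6] R nan radial nan bar 85.7 knob rad nan
px [295.4 263.7] axis [464.1   0. ] R nan radial nan bar 91.4 knob rad nan
px [nan nan] axis [nan nan] R nan radial nan bar 139.6 knob rad nan
t 14.17 shift [1.190e+01 2.011e+02 1.000e-01] wz 0.003 at [ 370.9 -103.9  336.1] yaw 86.2h.py:37: RuntimeWarning: Mean of empty slice.
  cm=(cr>110)&(rr<2.2); P=np.array([(xx[cm].mean()+.5)/S-.5+x0,(yy[cm].mean()+.5)/S-.5+y0])
  ret = ret.dtype.type(ret / rcount)
```

A is home (89.6°). D is hidden by the gripper, so I'll step aside to check it before starting the second pair.

```bash
python3 -m pendant '[[[-0.1,0.03,0],[0,0,0],0.045],[[-0.1,0.03,0],[0,0,0],0.045],[[-0.1,0.03,0],[0,0,0],0.045],[[-0.1,0.03,0],[0,0,0],0.045]]'
python3 -c "
from h import *
caps(2);go(572.3,-105.3,336,86)" 2>/dev/null
```

```text
time: 14.5
tool_pos: [394.9, -209.3, 336.1]
tcp_rot: [3.14, 0.002, 1.501]
contact_force: [0.7, -0.2, -0.6]
grip_width: 45.0
centre [518.  -52.1]
px [295.5 223.9] axis [570.1   2. ] R 75.2 radial 46.1 bar 136.6 knob rad 1.56
px [335.5 223.8] axis [ 571.6 -104.7] R 75.1 radial -44.4 bar 84.4 knob rad 0.89
px [295.4 263.7] axis [464.1   0. ] R 75.0 radial 135.9 bar 90.3 knob rad 0.8
px [335.6 263.5] axis [ 466.  -105.9] R 74.8 radial -134.0 bar 135.3 knob rad 1.58
t 14.6 shift [112.9 171.3  -0.4] wz 0.001 at [ 393.7 -206.1  335.6] yaw 86.0
```

A and D are home at 1.56 and 1.58 while B and C stay at 0.89 and 0.80. Now B.

```bash
python3 -m pendant '[[[0.113,0.171,0],[0,0,0],0.045],[[0.113,0.171,0],[0,0,0],0.045],[[0.113,0.171,0],[0,0,0],0.045],[[0.113,0.171,0],[0,0,0],0.045],[[0.113,0.171,0],[0,0,0],0.045],[[0.113,0.171,0],[0,0,0],0.045],[[0.113,0.171,0],[0,0,0],0.045],[[0.113,0.171,0],[0,0,0],0.045]]'
python3 -c "
from h import *
go(572.3,-105.3,276,86)"
```

```text
time: 15.27
tool_pos: [571.2, -103.7, 335.7]
tcp_rot: [-3.139, -0.0, 1.504]
contact_force: [-0.3, 1.0, 0.5]
grip_width: 44.8
t 15.27 shift [-1.5  1.2 59.7] wz 0.003 at [ 571.2 -103.7  335.7] yaw 86.2
```

```bash
python3 -m pendant '[[[-0.001,0.001,0.03],[0,0,0],0.045],[[-0.001,0.001,0.06],[0,0,0],0.045],[[-0.001,0.001,0.06],[0,0,0],0.045],[[-0.001,0.001,0.06],[0,0,0],0.0],[[-0.001,0.001,0.06],[0,0,0],0.0],[[-0.001,0.001,0.06],[0,0,0],0.0],[[-0.001,0.001,0.06],[0,0,0],0.0],[[-0.001,0.001,0.06],[0,0,0],0.0],[[-0.001,0.001,0.06],[0,0,0],0.0]]'
python3 -m pendant '[[[0,0,0],[0,0,0.1],0.0],[[0,0,0],[0,0,0.2],0.0],[[0,0,0],[0,0,0.3],0.0],[[0,0,0],[0,0,0.4],0.0],[[0,0,0],[0,0,0.5],0.0],[[0,0,0],[0,0,0.6],0.0],[[0,0,0],[0,0,0.7],0.0],[[0,0,0],[0,0,0.735],0.0],[[0,0,0],[0,0,0.735],0.0],[[0,0,0],[0,0,0.735],0.0]]'
python3 -c "
from h import *
go(465,-0.7,276,91.5);print(get_obs()['moment'],get_obs()['contact_force'])"
```

```text
time: 16.02
tool_pos: [573.0, -106.2, 277.6]
tcp_rot: [3.14, 0.001, 1.502]
contact_force: [-2.0, -0.4, 7.3]
grip_width: 16.2
time: 16.85
tool_pos: [572.8, -106.0, 277.6]
tcp_rot: [3.14, 0.0, 0.769]
contact_force: [-2.7, -0.8, 7.6]
grip_width: 15.9
t 16.85 shift [  -4.3 -150.7    1.6] wz -0.828 at [ 572.8 -106.   277.6] yaw 44.0
[-0.08678562  0.62955852  0.7103578 ] [-2.74757091 -0.80021967  7.58955568]
```

B is on its stop (moment 0.71 N m). Now C.

```bash
python3 -m pendant '[[[0,0,0],[0,0,0],0.045],[[0,0,0],[0,0,0],0.045],[[0,0,0],[0,0,0],0.045],[[0,0,-0.03],[0,0,0],0.045],[[0,0,-0.06],[0,0,0],0.045],[[0,0,-0.06],[0,0,0],0.045]]'
python3 -m pendant '[[[-0.004,-0.151,0],[0,0,-0.828],0.045],[[-0.004,-0.151,0],[0,0,-0.828],0.045],[[-0.004,-0.151,0],[0,0,-0.828],0.045],[[-0.004,-0.151,0],[0,0,-0.828],0.045],[[-0.004,-0.151,0],[0,0,-0.828],0.045],[[-0.004,-0.151,0],[0,0,-0.828],0.045],[[-0.004,-0.151,0],[0,0,-0.828],0.045],[[-0.004,-0.151,0],[0,0,-0.828],0.045],[[-0.004,-0.151,0],[0,0,-0.828],0.045]]'
python3 -c "
from h import *
go(465,-0.7,276,91.5)"
```

```text
time: 17.35
tool_pos: [574.1, -106.4, 341.8]
tcp_rot: [3.133, -0.005, 0.767]
contact_force: [0.8, -0.4, -0.3]
grip_width: 44.1
time: 18.1
tool_pos: [465.1, -0.1, 336.1]
tcp_rot: [-3.142, -0.0, 1.592]
contact_force: [0.6, 0.1, -0.1]
grip_width: 45.3
t 18.1 shift [-0.6 -0.2 60.1] wz -0.005 at [ 4.651e+02 -1.000e-01  3.361e+02] yaw 91.2
```

```bash
python3 -m pendant '[[[-0.001,0,0.03],[0,0,0],0.045],[[-0.001,0,0.06],[0,0,0],0.045],[[-0.001,0,0.06],[0,0,0],0.045],[[-0.001,0,0.06],[0,0,0],0.0],[[-0.001,0,0.06],[0,0,0],0.0],[[-0.001,0,0.06],[0,0,0],0.0],[[-0.001,0,0.06],[0,0,0],0.0],[[-0.001,0,0.06],[0,0,0],0.0],[[-0.001,0,0.06],[0,0,0],0.0]]'
python3 -m pendant '[[[0,0,0],[0,0,0.1],0.0],[[0,0,0],[0,0,0.2],0.0],[[0,0,0],[0,0,0.3],0.0],[[0,0,0],[0,0,0.4],0.0],[[0,0,0],[0,0,0.5],0.0],[[0,0,0],[0,0,0.6],0.0],[[0,0,0],[0,0,0.7],0.0],[[0,0,0],[0,0,0.8],0.0],[[0,0,0],[0,0,0.82],0.0],[[0,0,0],[0,0,0.82],0.0]]'
python3 -c "
from h import *
go(360,-150,336,46);print(get_obs()['moment'],get_obs()['contact_force'])"
```

```text
time: 18.85
tool_pos: [465.2, -1.1, 277.3]
tcp_rot: [3.14, 0.0, 1.595]
contact_force: [-1.3, -0.9, 6.4]
grip_width: 16.3
time: 19.68
tool_pos: [465.4, -1.2, 277.3]
tcp_rot: [3.14, -0.001, 0.776]
contact_force: [-1.1, -0.9, 6.8]
grip_width: 16.1
t 19.68 shift [-179.4   32.4  -58.7] wz -0.027 at [465.4  -1.2 277.3] yaw 44.5
[-0.19443569  0.34313086  0.36476859] [-1.06186494 -0.86955362  6.78366308]
```

```bash
python3 -m pendant '[[[0,0,0],[0,0,0],0.045],[[0,0,0],[0,0,0],0.045],[[0,0,0],[0,0,0],0.045],[[0,0,-0.03],[0,0,0],0.045],[[0,0,-0.06],[0,0,0],0.045],[[0,0,-0.1],[0,0,0],0.045],[[0,0,-0.1],[0,0,0],0.045]]'
python3 -m pendant '[[[-0.211,0.113,0],[0,0,0],0.045],[[-0.211,0.113,0],[0,0,0],0.045],[[-0.211,0.113,0],[0,0,0],0.045],[[-0.211,0.113,0],[0,0,0],0.045],[[-0.211,0.113,0],[0,0,0],0.045],[[-0.211,0.113,0],[0,0,0],0.045],[[-0.211,0.113,0],[0,0,0],0.045],[[-0.211,0.113,0],[0,0,0],0.045],[[-0.211,0.113,0],[0,0,0],0.045]]'
python3 -c "
from h import *
caps(2);cv2.imwrite('pics/end.png',capture('top')['color'][:,:,::-1])" 2>/dev/null
```

```text
time: 20.27
tool_pos: [466.6, -1.2, 382.7]
tcp_rot: [3.132, -0.007, 0.775]
contact_force: [0.6, -0.6, 0.2]
grip_width: 44.8
time: 21.02
tool_pos: [393.4, -229.2, 376.0]
tcp_rot: [-3.141, -0.0, 0.774]
contact_force: [-0.0, 0.1, 0.6]
grip_width: 45.2
centre [517.9 -52.1]
px [295.5 223.9] axis [570.1   2.1] R 75.2 radial 46.1 bar 136.5 knob rad 1.56
px [335.5 223.8] axis [ 571.6 -104.6] R 75.1 radial -44.4 bar 46.4 knob rad 1.56
px [295.5 263.7] axis [464.  -0.] R 75.0 radial 136.0 bar 44.6 knob rad 1.6
px [335.6 263.5] axis [ 466.  -105.9] R 74.8 radial -134.0 bar 135.5 knob rad 1.58
```

View pics/end.png

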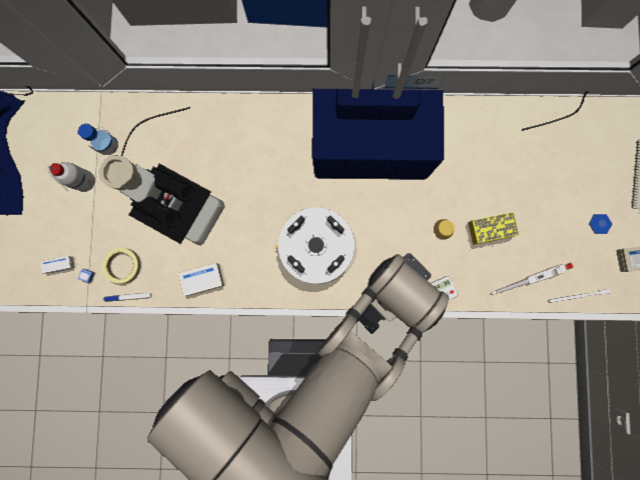

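The picture shows all four bars across the radius. The paper box (201,280), flask (444,229) and timer (443,290, partly hidden by the arm) are where they started. The arm is clear, with its fingertips about 200 mm up, so I'll hand in.

```bash
python3 -c "
from plant import *
print(close_job())"
```

```text
the job is handed in; nothing more can be done
None
```

All four knobs are fully home, and I handed the job in at about 21 s of the 72 s allowed.

- **Half tight:** I turned both loose knobs to half tight first. The camera then read 0.79 and 0.78 rad for them, and 0.87 and 0.78 rad for the other two.
- **Star order:** I took one opposite pair home and checked it by camera at 1.56 and 1.58 rad, with the other pair still at 0.89 and 0.80 rad. Then I tightened the second pair.
- **Final check:** The last camera reading was 1.56, 1.56, 1.60 and 1.58 rad. The wrist moment rose to 0.36–0.73 N m at each stop, well above the 0.1 N m friction.
- **Surroundings:** The flask and paper box look unmoved in the last picture. The timer was partly hidden by the arm there, but its visible part was in place and the gripper never came near it at its height. The robot was clear of everything, with contact force near zero.

One camera check came out invalid because the gripper was covering a knob. I moved the arm aside and repeated it, and the repeat was good. No checks disagreed.

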